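Release and tare the bench scale

TASK

The empty bento already stands on the scale's pan. Swing the scale's lever out of its parking notch until it rests in the notch marked by the tall pointed cone (not the flat disc), then zero the scale: press the wide rectangular membrane pad with a steady force of about 10 N for a good second, never more than 20 N, and let go. Do not press the small round pad, and leave the bento and the other kitchen things where they are.

Things in the scene. Friction and masses are not known exactly. Their poses are not given: they have to be found in the camera images.
- scale: White bench scale, fixed, 330 mm deep (x), 420 wide (y). Origin under its middle at bench height; -x faces the robot. Flat housing top 52 mm up, x = -100 to 150 mm; before it a grey full-width key panel slopes down towards -x at 0.20 rad (11 degrees). Steel pan, radius 98 mm, centre (45, -95) mm, top 66 mm up. The lever with its three notches is on the +y half.
- lever_pivot (a point): The vertical axis about which the lever turns, on the +y half of the housing top; the point lies 67 mm above the bench, at the lever's arm.
- lever_knob (a point): Centre (half-way up) of the grip part of the upright black cylindrical knob at the lever's free end: diameter 26 mm, top 21 mm above this point, flat 14 mm wide steel arm 33 mm below it. The point is 107 mm above the bench and 110 mm from the pivot axis. The arm points from the pivot towards the robot.
- lever (a joint): Lever angle, rad: 0 = arm along the scale's -x (middle notch), positive = knob swung to the scale's +y. Three sprung detent notches: +0.5 (parking notch; starts within 0.02 of it), 0 and -0.5; stops at +-0.6. About 3 N at the knob takes it over the hump between notches; let go within 0.1 of a notch it snaps in, else it stays where it is left.
- cone_mark: Marker of the wanted notch: pointed steel cone, 24 mm wide, 34 mm tall, fixed on the housing top. Origin at the centre of its underside. It stands 150 mm from the pivot axis, straight beyond the knob (40 mm from the knob's axis) when the lever is in that notch: either the middle notch (0) or the far one (-0.5), varying.
- disc_mark: A flat steel disc, 24 mm wide and 5 mm tall, at the other, unwanted notch, also 150 mm from the pivot axis. Origin at the centre of its underside.
- tare_pad: Wide white membrane pad on the slope, 76 mm (y) by 46 mm (x, up the slope), thin black frame. Origin: centre of its top face as drawn; z out of the face, leaning 0.20 rad from vertical towards the robot. Worn: the true face rests up to 2 mm above or below the origin along z, unseen. It yields only about 2 mm at 10 N (5 N per mm), along -z. The panel is 7 mm below the origin.
- round_pad: The small round white membrane pad, 36 mm across, on the same slope, 120 mm from the wide pad towards the scale's -y. Not to be pressed. Origin at the centre of its top face, z out of the face.
- bento: Empty round open wooden bento, 140 mm across and 55 mm tall, loose on the steel pan. Origin at the centre of its underside, 66 mm above the bench. Stays put.
- chopstick_box: Bystander: blue plastic chopstick box, 200 x 36 x 22 mm, lying on the bench beyond the scale's -y side. Origin under its centre, long axis x.
- cups: Bystander: nest of three orange silicone cups, 68 mm across and 50 mm tall, on the scale's -y side. Origin under its centre.
- ladle: Bystander: steel ladle on the scale's +y side; bowl 86 mm across, handle along its -x to 215 mm from the bowl's centre, at most 45 mm tall. Origin under the bowl's centre.
Not all that is in view belongs to the job. Of the things shaped like the bento, the wooden one is meant.

How it is judged:
By the outcome, as a careful person would: the job done as asked, in the order asked, and still so for the second after the job is handed in, with the robot touching nothing.
It also fails if it takes over 58 s, if anything falls off the work surface, if the arm or the gripper's body presses on something with over 40 N, if the wrist force passes 120 N, or if a joint passes its speed limit or range.

ROBOT

A 6-joint arm with a two-finger parallel gripper is mounted at the origin on the work surface. World frame = base frame: x ahead of the robot, y to its left, z up, the work surface at z = 0. Lengths are in m, angles in rad, forces in N, time in s.
With the tool pointing down it reaches from about 0.35 to 0.975 m from the base axis. Payload 17.4 kg.
Tool frame: the origin (TCP) lies midway between the tips of the shut fingers; the grasp point (between the pads) lies 19 mm behind it; z points along the fingers, y is the line along which they close (so a half turn about z gives the same grasp; the last joint's range is limited). The gripper opens to 85 mm and grips with 20 to 120 N. Pads are 22 mm wide; open, the fingers measure 114 mm over their backs; the gripper's body (76 mm by 85 mm) begins 54 mm behind the grasp point. The pads swing forward as they close: fully open they stand 13 mm farther back than shut.
Start: joints at [1.122, 0.116, 1.442, -0, 1.584, -0.038], TCP at [0.27, 0.619, 0.231] pointing down, gripper open.
Joint ranges: [-2.83, 2.83], [-0.83, 2.19], [0.07, 2.5], [-1.14, 4.28], [0.01, 3], [-2.97, 2.97]. Speed limits (rad/s): [1.89, 1.89, 2.22, 3.14, 3.14, 3.14].

INTERFACE

Orientations are given as a unit quaternion [w, x, y, z].
In Python, from bench import read_state, grab_frame, camera_info, sign_off gives the robot as it stands.
- The arm moves only by the tool arm_command, never from a script. Its argument "steps" is a list of rows, each a list of 3 entries, a list of its own where there are three numbers: the closure, from 0 (fully open) to 1 (shut), then the shift along the tool's x, y, z normalised to -1 to 1, where 1 is 0.025 m, then the turn about the tool's z normalised to -1 to 1, where 1 is 4 degrees. A call has exactly 8 rows; each row shifts and turns the commanded pose from where the row before left it, along the tool's axes as they then stand; what a row does not reach is not made up. A row lasts 1/10 s, in which the tool goes at most 50 mm and 8.59 degrees, less where a joint would pass 70% of its speed; a pose out of reach is approached as far as the arm can. A call with a number of a shift or a turn outside -1 to 1 is refused whole. A call with a gripper value outside its range is refused whole. The fingers move at their own pace and stop on an object; "grip_force" is the grip in N (left out, the last holds). Time passes only in rows, so rows that do not move let the fingers close, or fill a call up. It gives the time, the measured TCP pose, the force, the opening and the grip force at its end, in the units of the state.
- read_state(): the state, without advancing time (a new reading comes with each control period).
- grab_frame(name): name is "side" or "top"; returns the picture (480x640x3 uint8, red, green, blue); there is no depth.
- camera_info(name): a dict with "mtx" (3x3 intrinsics, pixels), "k1" (the pictures are not rectified: a ray, as slopes to the right and down, at radius r is drawn at 1 + k1 r^2 times it, then the intrinsics apply), "world_from_camera" (4x4, takes a point from camera to world coordinates). Camera axes: x right, y down, z forward; pixel columns grow to the right and rows downward; lengths in m; the calibration is good to about 2 mm. A picture is of the moment at which its call begins. camera_info takes no time and is no camera call.
- sign_off(): hands the job in; it is judged then, once.
The state is a dict: "clock": time; "qpos": joint angles; "dq": joint speeds; "effort": joint torques, N m; "tcp_pos": TCP position; "ee_rot": TCP orientation; "wrist_force": force on the tool from outside, world axes, zero at the start; "wrist_torque": the same for the moment, N m; "grip_width": opening from 0.0 (shut) to 1.0 (fully open); "finger_force": force on a finger pad.
Only numpy, scipy, OpenCV 4.12 (cv2) and the standard library are available. Lean on these libraries where they do the work, as an engineer would, in place of code of your own. Each camera call takes 0.05 s, during which the arm holds its last target. There are 200 camera calls.

## Working session

There is one attempt and no reset: what is moved stays moved. The work goes in short steps, Python scripts to look and compute and a tool call to move; the robot and the scene stay as the last step left them, time stands still between calls to the robot, and variables do not carry over. Pictures are saved under pics/ and viewed, at most 10 in all, crops included, and the job is handed in when it is done.

Besides the shell and the picture viewer there is one more tool, called after "Call:" by a JSON object that holds its "name" and its "arguments", one argument or row to a line. arm_command: Moves the arm, as the interface text tells. Its arguments: {"type":"object","properties":{"steps":{"type":"array","items":{"type":"array"}},"grip_force":{"type":"number"}},"required":["steps"]}

```bash
mkdir -p pics
cat > h.py <<'E'
import numpy as np, cv2
from bench import *
def ray(n,px):
    c=camera_info(n);K=np.array(c["mtx"]);T=np.array(c["world_from_camera"]);k=c["k1"]
    d=np.array([(px[0]-K[0,2])/K[0,0],(px[1]-K[1,2])/K[1,1]]);u=d.copy()
    for _ in range(30): u=d/(1+k*(u@u))
    v=T[:3,:3]@np.array([u[0],u[1],1]);return T[:3,3],v/np.linalg.norm(v)
def onz(n,px,z):
    o,v=ray(n,px);return o+v*(z-o[2])/v[2]
def proj(n,P):
    c=camera_info(n);K=np.array(c["mtx"]);T=np.array(c["world_from_camera"])
    p=T[:3,:3].T@(np.array(P)-T[:3,3]);u=p[:2]/p[2];u=u*(1+c["k1"]*(u@u));return K[:2,:2]@u+K[:2,2]
def tri(p1,p2):
    o,v=ray("side",p1);q,w=ray("top",p2)
    s=np.linalg.lstsq(np.c_[v,-w],q-o,rcond=None)[0];a,b=o+v*s[0],q+w*s[1];return (a+b)/2,np.linalg.norm(a-b)
def grab(n,f):
    i=grab_frame(n);cv2.imwrite(f,cv2.cvtColor(i,cv2.COLOR_RGB2BGR));return i
E
python3 - <<'E'
from h import *
for n in("side","top"):
    grab(n,f"pics/{n}0.png");c=camera_info(n);print(n,np.round(c["mtx"],1).tolist(),c["k1"],np.round(c["world_from_camera"],3).tolist())
s=read_state();print(s)
E
```

```text
side [[533.0, 0.0, 319.2], [0.0, 533.0, 239.9], [0.0, 0.0, 1.0]] -0.03049645658011584 [[0.779, -0.424, 0.462, -0.004], [-0.627, -0.5, 0.598, -0.681], [-0.022, -0.755, -0.655, 0.809], [0.0, 0.0, 0.0, 1.0]]
top [[435.3, 0.0, 316.1], [0.0, 435.3, 238.0], [0.0, 0.0, 1.0]] 0.0016451613252259354 [[-0.014, -0.99, 0.138, 0.377], [-1.0, 0.016, 0.014, -0.012], [-0.016, -0.138, -0.99, 1.102], [0.0, 0.0, 0.0, 1.0]]
{'clock': 0.1, 'qpos': array([ 1.12222306e+00,  1.16451261e-01,  1.44220735e+00,  2.67759567e-05,
        1.58399209e+00, -3.78150359e-02]), 'dq': array([ 1.63202513e-03, -8.06213731e-04, -3.10929178e-03, -7.76004314e-04,
        5.46290166e-05,  1.94740015e-03]), 'effort': array([ 2.34161060e-03, -7.33664918e+01, -6.33789110e+01, -7.56423105e-05,
        5.31096419e-03,  2.32766399e-05]), 'tcp_pos': array([0.26946711, 0.61869434, 0.23062155]), 'ee_rot': array([-1.40384244e-04,  2.03938130e-01,  9.78983636e-01, -5.10233857e-04]), 'wrist_force': array([-0.10995684,  0.19731684,  0.43724899]), 'wrist_torque': array([-0.032004  , -0.04607276, -0.02908039]), 'finger_force': 0.0, 'grip_width': 1.0040116502047898}
```

View pics/side0.png

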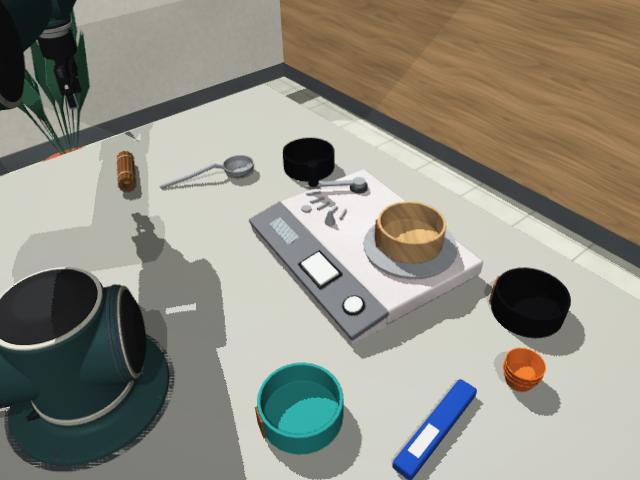

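View pics/top0.png

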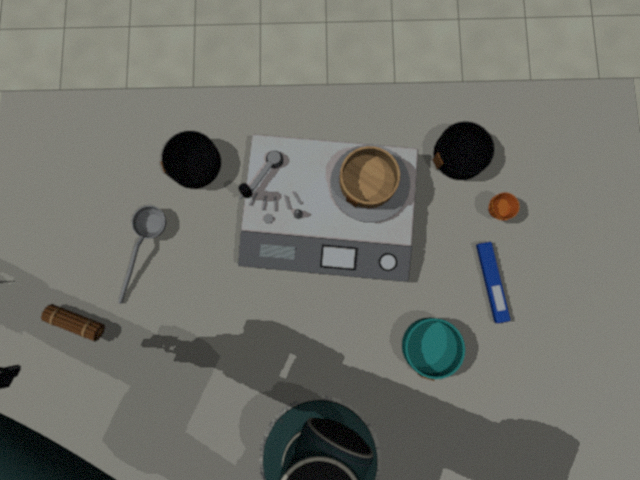

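Side view: the scale is at the centre, with the knob near (313,182), the pivot at (359,186), the wide pad at (320,268) and the round pad at (353,304). Candidates for the wanted mark are a cone-like shape at (331,217) and a disc-like one at (306,209). In the top view these are the knob at (246,190), the marks at (299,214) and (269,218), and the wide pad at (338,258). One close crop will settle the marks.

Run:
```python
from h import *
a=cv2.imread("pics/side0.png")[165:315,245:395];b=cv2.imread("pics/top0.png")[140:290,230:430]
cv2.imwrite("pics/crop1.png",np.hstack([cv2.resize(a,(400,400),interpolation=cv2.INTER_CUBIC),cv2.resize(b[:,:150],(400,400),interpolation=cv2.INTER_CUBIC)]))
# pads: bright contours inside the panel
for n,r in(("side",(240,320,290,375)),("top",(240,275,312,405))):
    i=cv2.imread(f"pics/{n}0.png");g=cv2.cvtColor(i,6)[r[0]:r[1],r[2]:r[3]]
    m=(g>(190 if n=="side" else 150)).astype(np.uint8)
    for c in cv2.findContours(m,0,2)[0]:
        if cv2.contourArea(c)>80:
            M=cv2.moments(c);print(n,cv2.contourArea(c),M["m10"]/M["m00"]+r[2],M["m01"]/M["m00"]+r[0],cv2.boundingRect(c))
```

```text
side 187.0 352.85918003565064 303.67379679144386 (54, 56, 18, 16)
side 743.0 301.8364737550471 305.0484522207268 (0, 37, 37, 43)
side 569.5 319.2993854258121 267.64764413227977 (12, 12, 36, 32)
side 1332.0 353.0381631631632 259.88438438438436 (29, 0, 56, 57)
```

View pics/crop1.png

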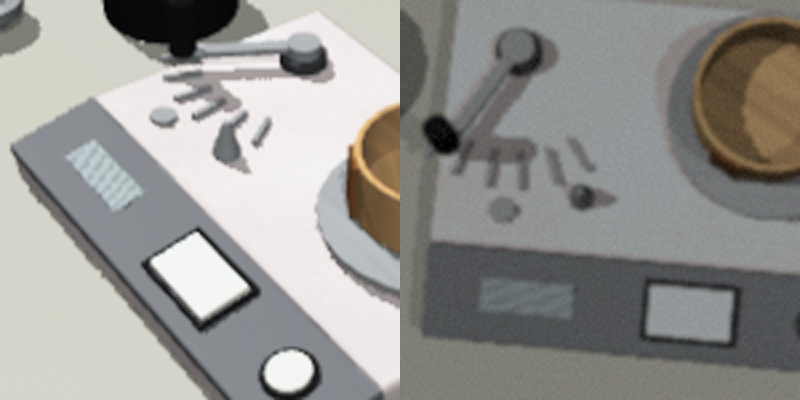

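The crop settles it. The pointed cone is at side crop (228,140), top px about (298,214), on the −y side, so the wanted notch is −0.5. The flat disc, at top px about (268.6,218), marks the middle notch. The parked knob is at top px about (244,188).

Run:
```python
from h import *
R=lambda v:np.round(v,4)
sc=lambda x,y:(245+x*.375,165+y*.375); tc=lambda x,y:(230+(x-400)*.375,140+y*.375)
piv=tri(sc(304,42),tc(519,45));print("pivot cap",R(piv[0]),piv[1])
disc=onz("top",tc(503,209),.057);print("disc",R(disc),R(onz("side",sc(163,116),.057)))
cone=onz("top",tc(582,198),.055);print("cone base",R(cone),R(onz("side",sc(226,155),.052)), "tip",R(onz("top",tc(584,190),.086)),R(onz("side",sc(231,113),.086)))
kn=onz("top",tc(436,127),.128);print("knobtop",R(kn))
T=np.array([onz("top",tc(*p),.052) for p in((648,284),(735,290),(729,344),(642,338))]);t=T.mean(0)
S=np.array([onz("side",sc(*p),.052) for p in((196,229),(258,291),(202,328),(143,266))])
print("tare",R(t),R(S.mean(0)),R(onz("side",(319.3,267.6),.052)),"edges",[R(np.linalg.norm(X[i]-X[i-1])) for X in(T,S) for i in range(4)])
rp=onz("side",(352.9,303.7),.052);print("round",R(rp),np.linalg.norm(rp-S.mean(0)))
d=S.mean(0)-rp;print("yaw from pads",np.arctan2(-d[0],d[1]))
p=piv[0]
for n,q in(("disc",disc),("cone",cone),("knob",kn)):
    e=q-p;print(n,np.hypot(*e[:2]),np.arctan2(e[1],e[0])%(2*np.pi)-np.pi)
```

```text
pivot cap [0.7253 0.1012 0.0711] 0.0021254416233414705
disc [0.5735 0.1181 0.057 ] [0.5724 0.1117 0.057 ]
cone base [0.5829 0.0457 0.055 ] [0.5837 0.0399 0.052 ] tip [0.584  0.0421 0.086 ] [0.5959 0.0475 0.086 ]
knobtop [0.6331 0.1673 0.128 ]
tare [ 0.4748 -0.05    0.052 ] [ 0.4735 -0.0612  0.052 ] [ 0.4755 -0.0572  0.052 ] edges [np.float64(0.0495), np.float64(0.0793), np.float64(0.0495), np.float64(0.0788), np.float64(0.0584), np.float64(0.0852), np.float64(0.0568), np.float64(0.0811)]
round [ 0.4624 -0.1755  0.052 ] 0.11488857516472634
yaw from pads -0.09721454224636962
disc 0.15275387178554958 -0.1110103635578561
cone 0.1528390838214623 0.3718745513868247
knob 0.11346071105654423 -0.6224005663457861
```

Checks: disc and cone are both 0.153 m from the pivot (nominal 0.150), the knob is at 0.113 (nominal 0.110), the pad measures about 79×49 mm including its frame, and the two pads are 0.115 m apart (nominal 0.120). Scale yaw is about −0.12 rad. First I align the tool's y axis with the knob's tangent, then move above the knob.

Call:
{"name": "arm_command", "arguments": {
  "steps": [
    [0.3,[0,0,0],0.38],
    [0.3,[0,0,0],0.38],
    [0.3,[0,0,0],0.38],
    [0.3,[0,0,0],0.38],
    [0.3,[0,0,0],0.38],
    [0.3,[0,0,0],0.38],
    [0.3,[0,0,0],0.38],
    [0.3,[0,0,0],0.38]
  ],
  "grip_force": 20
}}

```text
clock: 0.9
tcp_pos: [0.2696, 0.6188, 0.2313]
ee_rot: [0.0, 0.308, 0.952, -0.0]
wrist_force: [-0.2, -1.0, -0.2]
grip_width: 0.699
finger_force: 0.0
```

Call:
{"name": "arm_command", "arguments": {
  "steps": [
    [0.3,[-0.936,-0.26,0.05],0],
    [0.3,[-0.936,-0.26,0.05],0],
    [0.3,[-0.936,-0.26,0.05],0],
    [0.3,[-0.936,-0.26,0.05],0],
    [0.3,[-0.936,-0.26,0.05],0],
    [0.3,[-0.936,-0.26,0.05],0],
    [0.3,[-0.936,-0.26,0.05],0],
    [0.3,[-0.936,-0.26,0.05],0]
  ]
}}

```text
clock: 1.7
tcp_pos: [0.3918, 0.4666, 0.2214]
ee_rot: [0.0, 0.307, 0.952, 0.0]
wrist_force: [-0.2, 0.6, 0.2]
grip_width: 0.698
finger_force: 0.0
```

Call:
{"name": "arm_command", "arguments": {
  "steps": [
    [0.3,[-0.936,-0.26,0.05],0],
    [0.3,[-0.936,-0.26,0.05],0],
    [0.3,[-0.936,-0.26,0.05],0],
    [0.3,[-0.936,-0.26,0.05],0],
    [0.3,[-0.936,-0.26,0.05],0],
    [0.3,[-0.936,-0.26,0.05],0],
    [0.3,[-0.936,-0.26,0.05],0],
    [0.3,[-0.936,-0.26,0.05],0]
  ]
}}

```text
clock: 2.5
tcp_pos: [0.5135, 0.3151, 0.2114]
ee_rot: [0.0, 0.307, 0.952, 0.0]
wrist_force: [0.3, 1.4, -0.5]
grip_width: 0.704
finger_force: 0.0
```

Call:
{"name": "arm_command", "arguments": {
  "steps": [
    [0.3,[-0.936,-0.26,0.05],0],
    [0.3,[-0.936,-0.26,0.05],0],
    [0.3,[-0.936,-0.26,0.05],0],
    [0.3,[-0.936,-0.26,0.05],0],
    [0.3,[-0.936,-0.26,0.05],0],
    [0.3,[-0.936,-0.26,0.05],0],
    [0.3,[-0.936,-0.26,0.05],0],
    [0.3,[-0.936,-0.26,0.05],0]
  ]
}}

```text
clock: 3.3
tcp_pos: [0.6352, 0.1636, 0.2013]
ee_rot: [0.0, 0.307, 0.952, 0.0]
wrist_force: [-0.1, 0.3, 0.1]
grip_width: 0.698
finger_force: 0.0
```

```bash
cat >> h.py <<'E'
from scipy.spatial.transform import Rotation as Ro
def axes():
    s=read_state();q=s["ee_rot"];return s,Ro.from_quat([q[1],q[2],q[3],q[0]]).as_matrix()
def delta(P,ang=None):
    """mm shifts along tool axes to P; turn in deg to bring tool y to world angle ang (mod 180)"""
    s,M=axes();d=M.T@(np.array(P)-s["tcp_pos"])*1000;a=np.degrees(np.arctan2(M[1,1],M[0,1]))
    print("tcp",np.round(s["tcp_pos"],4),"yang",round(a,2),"tilt",np.round(M[:,2],4),"d_mm",np.round(d,2),"turn",None if ang is None else round((a-ang+90)%180-90,2),"F",np.round(s["wrist_force"],2),"w",round(s["grip_width"],3),"t",s["clock"])
E
python3 - <<'E'
from h import *
delta((.635,.165,.09),54.4)
a=grab("side","pics/s1.png")[100:250,230:430];b=grab("top","pics/t1.png")[120:270,180:380]
c=np.vstack([cv2.resize(x,None,fx=4,fy=4,interpolation=2)[:,:] for x in(a,)]);c2=cv2.resize(b,None,fx=4,fy=4,interpolation=2)
cv2.imwrite("pics/c2.png",cv2.cvtColor(np.hstack([cv2.resize(a,(400,300)),cv2.resize(b,(400,300))]),4))
E
```

```text
tcp [0.6352 0.1636 0.2013] yang 54.24 tilt [ 0.  0. -1.] d_mm [  0.95   1.03 111.28] turn -0.16 F [-0.05  0.25  0.11] w 0.698 t 3.3
```

View pics/c2.png

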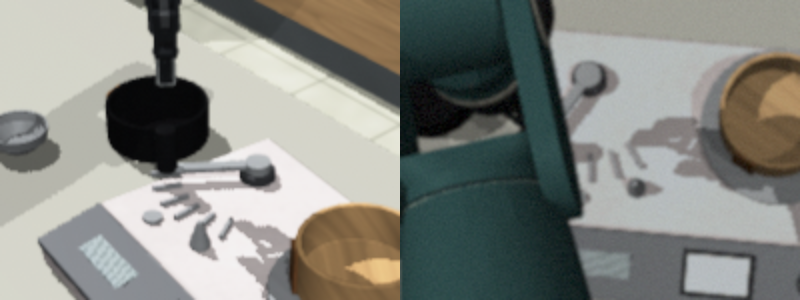

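The fingers hang in line with the knob in the side view, at crop (166,80) over (166,145), and the ±16 mm of slack covers the tangential direction. Next I descend and grip gently.

Call:
{"name": "arm_command", "arguments": {
  "steps": [
    [0.3,[0,0.04,0.56],0],
    [0.3,[0.04,0,0.56],0],
    [0.3,[0,0,0.56],0],
    [0.3,[0,0,0.56],0],
    [0.3,[0,0,0.56],0],
    [0.3,[0,0,0.56],0],
    [0.3,[0,0,0.56],0],
    [0.3,[0,0,0.56],0]
  ]
}}

```text
clock: 4.2
tcp_pos: [0.6344, 0.1659, 0.0881]
ee_rot: [-0.0, 0.307, 0.952, 0.0]
wrist_force: [0.1, -0.2, -0.2]
grip_width: 0.701
finger_force: 0.0
```

Call:
{"name": "arm_command", "arguments": {
  "steps": [
    [0.8,[0,0,0],0],
    [0.8,[0,0,0],0],
    [0.8,[0,0,0],0],
    [0.8,[0,0,0],0],
    [0.8,[0,0,0],0],
    [0.8,[0,0,0],0],
    [0.8,[0,0,0],0],
    [0.8,[0,0,0],0]
  ],
  "grip_force": 20
}}

```text
clock: 5.0
tcp_pos: [0.6346, 0.1659, 0.0898]
ee_rot: [0.0, 0.307, 0.952, 0.0]
wrist_force: [-1.5, -2.7, 4.8]
grip_width: 0.299
finger_force: 21.6
```

Run:
```python
from h import *
delta((.635,.165,.09),54.4);print(read_state()["finger_force"])
i=grab("side","pics/s2.png")[110:230,250:410];cv2.imwrite("pics/c3.png",cv2.cvtColor(cv2.resize(i,(640,480),interpolation=2),4))
```

```text
tcp [0.6346 0.1659 0.0898] yang 54.3 tilt [ 6.e-04  0.e+00 -1.e+00] d_mm [-0.86 -0.45 -0.22] turn -0.1 F [-1.5  -2.75  4.78] w 0.299 t 5.0
21.599183678627014
```

View pics/c3.png

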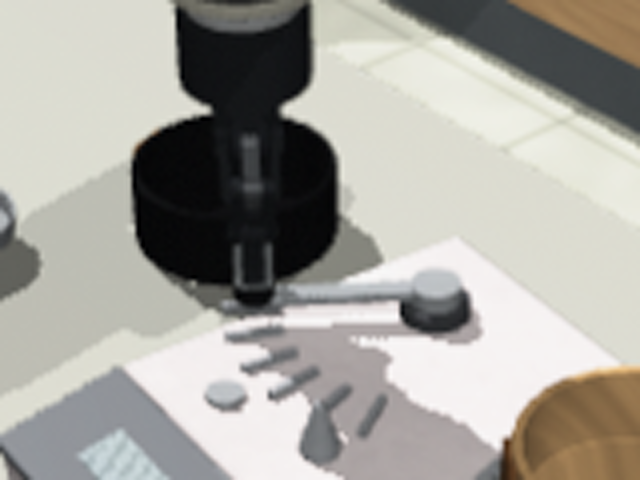

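The knob is gripped: the opening is 25.4 mm against its 26 mm diameter, and the wrist load is small. Now I swing the first half of the arc.

Call:
{"name": "arm_command", "arguments": {
  "steps": [
    [0.8,[-0.009,-0.275,0],-0.895],
    [0.8,[-0.009,-0.275,0],-0.895],
    [0.8,[-0.009,-0.275,0],-0.895],
    [0.8,[-0.009,-0.275,0],-0.895],
    [0.8,[-0.009,-0.275,0],-0.895],
    [0.8,[-0.009,-0.275,0],-0.895],
    [0.8,[-0.009,-0.275,0],-0.895],
    [0.8,[-0.009,-0.275,0],-0.895]
  ]
}}

```text
clock: 5.85
tcp_pos: [0.6146, 0.1151, 0.0898]
ee_rot: [0.0, 0.06, 0.998, 0.0]
wrist_force: [-2.1, 0.1, 4.3]
grip_width: 0.296
finger_force: 21.8
```

Run:
```python
from h import *
a=np.radians(54.3);x0=np.array([-np.sin(a),np.cos(a)]);piv=np.array([.6346,.1659])-.110*x0
f=lambda th:piv+.110*np.array([-np.sin(a+th),np.cos(a+th)])
print(piv,f(.5),f(1.))
delta((*f(.5),.089),54.3+28.65);delta((*f(1.),.089),54.3+57.3);print(read_state()["finger_force"])
```

```text
[0.72392919 0.10171047] [0.61476135 0.11521539] [0.62165079 0.0612243 ]
tcp [0.6146 0.1151 0.0898] yang 83.09 tilt [ 5.e-04  4.e-04 -1.e+00] d_mm [-0.12  0.17  0.75] turn 0.14 F [-2.09  0.13  4.33] w 0.296 t 5.85
tcp [0.6146 0.1151 0.0898] yang 83.09 tilt [ 5.e-04  4.e-04 -1.e+00] d_mm [-13.45 -52.6    0.74] turn -28.51 F [-2.09  0.13  4.33] w 0.296 t 5.85
21.75397038459778
```

The tool is within 0.2 mm of the arc at the middle notch. Now the second half.

Call:
{"name": "arm_command", "arguments": {
  "steps": [
    [0.8,[-0.009,-0.275,0],-0.895],
    [0.8,[-0.009,-0.275,0],-0.895],
    [0.8,[-0.009,-0.275,0],-0.895],
    [0.8,[-0.009,-0.275,0],-0.895],
    [0.8,[-0.009,-0.275,0],-0.895],
    [0.8,[-0.009,-0.275,0],-0.895],
    [0.8,[-0.009,-0.275,0],-0.895],
    [0.8,[-0.009,-0.275,0],-0.895]
  ]
}}

```text
clock: 6.65
tcp_pos: [0.6215, 0.0608, 0.0897]
ee_rot: [-0.0, -0.189, 0.982, -0.0]
wrist_force: [-3.5, -1.6, 4.8]
grip_width: 0.3
finger_force: 21.8
```

Call:
{"name": "arm_command", "arguments": {
  "steps": [
    [0.3,[0,0,0],0],
    [0.3,[0,0,0],0],
    [0.3,[0,0,0],0],
    [0.3,[0,0,0],0],
    [0.3,[0,0,0],0],
    [0.3,[0,0,0],0],
    [0.3,[0,0,0],0],
    [0.3,[0,0,0],0]
  ]
}}

```text
clock: 7.45
tcp_pos: [0.6216, 0.0611, 0.0893]
ee_rot: [-0.0, -0.187, 0.982, -0.0]
wrist_force: [-0.6, -0.8, -0.2]
grip_width: 0.696
finger_force: 0.0
```

Call:
{"name": "arm_command", "arguments": {
  "steps": [
    [0.3,[0,0,-0.6],0],
    [0.3,[0,0,-0.6],0],
    [0.3,[0,0,-0.6],0],
    [0.3,[0,0,-0.6],0],
    [0.3,[0,0,-0.6],0],
    [0.3,[0,0,-0.6],0],
    [0.3,[0,0,-0.6],0],
    [0.3,[0,0,-0.6],0]
  ]
}}

```text
clock: 8.25
tcp_pos: [0.6216, 0.0611, 0.2106]
ee_rot: [0.0, -0.187, 0.982, -0.0]
wrist_force: [-0.5, 0.5, -0.2]
grip_width: 0.702
finger_force: 0.0
```

Run:
```python
from h import *
delta((.47,-.055,.1),90)
i=grab("side","pics/s3.png")[110:320,250:410];j=grab("top","pics/t3.png")[130:280,230:430]
cv2.imwrite("pics/c4.png",cv2.cvtColor(np.hstack([cv2.resize(i,(400,525),interpolation=2),cv2.resize(j[:,:114],(400,525),interpolation=2)]),4))
```

```text
tcp [0.6216 0.0611 0.2106] yang 111.58 tilt [ 0. -0. -1.] d_mm [183.63 -52.2  110.59] turn 21.58 F [-0.54  0.54 -0.17] w 0.702 t 8.25
```

View pics/c4.png

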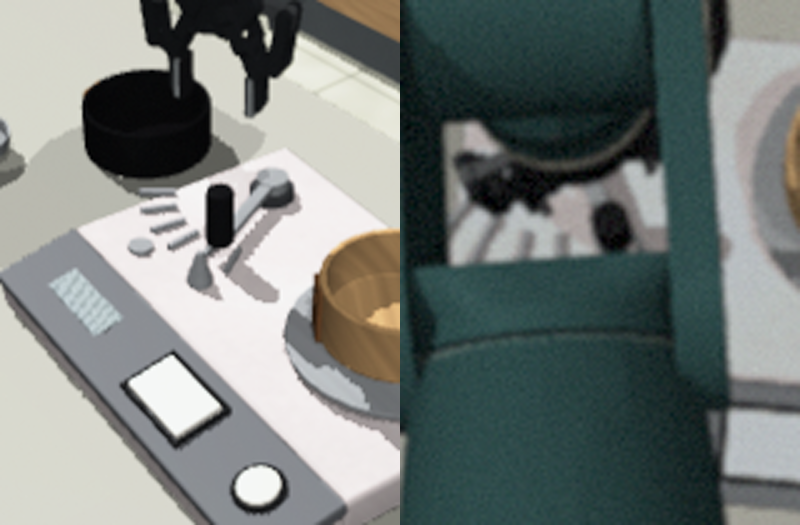

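The view confirms it: pivot (crop 270,185), knob (220,215) and cone (200,270) lie in one line, so the lever rests in the cone's notch. The robot-derived pivot corrects the pad estimate to about (0.476, −0.049, 0.0525). Now I shut the fingers and go above it, aiming 6 mm downslope because the fingertip's upslope edge touches first.

Call:
{"name": "arm_command", "arguments": {
  "steps": [
    [1,[0.906,-0.228,0],0],
    [1,[0.906,-0.228,0],0],
    [1,[0.906,-0.228,0],0],
    [1,[0.906,-0.228,0],0],
    [1,[0.906,-0.228,0],0],
    [1,[0.906,-0.228,0],0],
    [1,[0.906,-0.228,0],0],
    [1,[0.906,-0.228,0],0]
  ]
}}

```text
clock: 9.15
tcp_pos: [0.4689, -0.0484, 0.2087]
ee_rot: [-0.0, -0.187, 0.982, 0.0]
wrist_force: [-0.0, -0.0, 0.6]
grip_width: -0.003
finger_force: 0.0
```

Call:
{"name": "arm_command", "arguments": {
  "steps": [
    [1,[0,0,0.67],0.894],
    [1,[0,0,0.67],0.894],
    [1,[0,0,0.67],0.894],
    [1,[0,0,0.67],0.894],
    [1,[0,0,0.67],0.894],
    [1,[0,0,0.67],0.894],
    [1,[0,0,0.67],0.894],
    [1,[0,0,0.67],0.894]
  ]
}}

```text
clock: 9.95
tcp_pos: [0.4695, -0.0479, 0.0741]
ee_rot: [-0.0, 0.063, 0.998, 0.0]
wrist_force: [-0.0, -0.6, -1.1]
grip_width: -0.003
finger_force: 0.0
```

Run:
```python
from h import *
delta((.47,-.048,.06),83)
i=grab("side","pics/s4.png")[190:340,250:410]
cv2.imwrite("pics/c5.png",cv2.cvtColor(cv2.resize(i,(640,600),interpolation=2),4))
print(proj("side",(.47,-.048,.077)),proj("side",(.476,-.049,.0525)))
```

```text
tcp [ 0.4695 -0.0479  0.0741] yang 82.83 tilt [-7.e-04  1.e-04 -1.e+00] d_mm [-0.49 -0.   14.08] turn -0.17 F [-0.04 -0.58 -1.05] w -0.003 t 9.95
[314.06403777 257.47612925] [316.99439121 265.1960397 ]
```

View pics/c5.png

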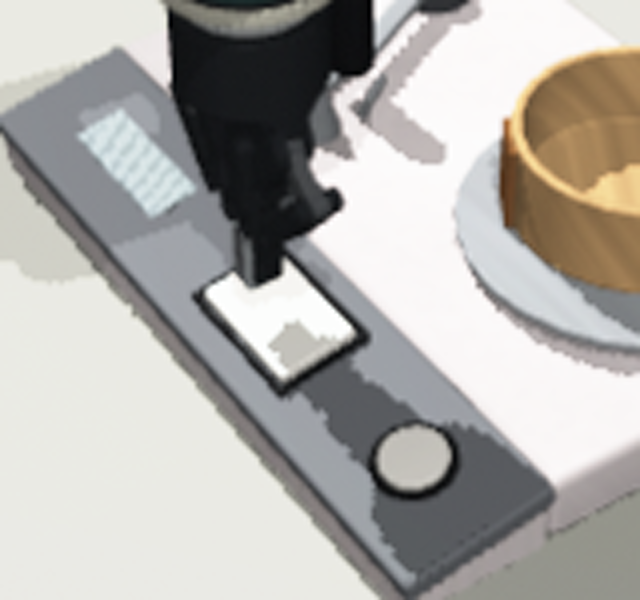

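Run:
```python
from h import *
print(onz("side",(317.9,266.6),.0525),onz("side",(319.3,267.6),.0525))
# side-view disc/cone bias vs robot-derived
print(onz("side",(317,265.2),.0525))
```

```text
[ 0.47482026 -0.05344929  0.0525    ] [ 0.47516487 -0.05759784  0.0525    ]
[ 0.47600146 -0.04901664  0.0525    ]
```

The tip shows at crop (260,275), over the wide pad (centre ≈ (283,320)) and well clear of the round one. I shift 3 mm towards −y, come down to 0.060, then creep.

Call:
{"name": "arm_command", "arguments": {
  "steps": [
    [1,[0,-0.04,0.07],0],
    [1,[0,-0.04,0.07],0],
    [1,[0,-0.04,0.07],0],
    [1,[0,0,0.07],0],
    [1,[0,0,0.07],0],
    [1,[0,0,0.07],0],
    [1,[0,0,0.07],0],
    [1,[0,0,0],0]
  ]
}}

```text
clock: 10.8
tcp_pos: [0.4694, -0.0509, 0.0628]
ee_rot: [-0.0, 0.061, 0.998, 0.0]
wrist_force: [-0.2, 0.4, 0.2]
grip_width: 0.002
finger_force: 0.0
```

Call:
{"name": "arm_command", "arguments": {
  "steps": [
    [1,[0,0,0.01],0],
    [1,[0,0,0.01],0],
    [1,[0,0,0.01],0],
    [1,[0,0,0.01],0],
    [1,[0,0,0.01],0],
    [1,[0,0,0.01],0],
    [1,[0,0,0.01],0],
    [1,[0,0,0.01],0]
  ]
}}

```text
clock: 11.6
tcp_pos: [0.4695, -0.0509, 0.0611]
ee_rot: [0.0, 0.061, 0.998, -0.0]
wrist_force: [-0.1, 0.4, 0.4]
grip_width: 0.001
finger_force: 0.0
```

Call:
{"name": "arm_command", "arguments": {
  "steps": [
    [1,[0,0,0.02],0],
    [1,[0,0,0.02],0],
    [1,[0,0,0.02],0],
    [1,[0,0,0.02],0],
    [1,[0,0,0.01],0],
    [1,[0,0,0.01],0],
    [1,[0,0,0],0],
    [1,[0,0,0],0]
  ]
}}

```text
clock: 12.4
tcp_pos: [0.4695, -0.051, 0.0586]
ee_rot: [0.0, 0.061, 0.998, -0.0]
wrist_force: [0.4, -0.0, -0.9]
grip_width: 0.0
finger_force: 0.0
```

Call:
{"name": "arm_command", "arguments": {
  "steps": [
    [1,[0,0,0.01],0],
    [1,[0,0,0.01],0],
    [1,[0,0,0.01],0],
    [1,[0,0,0.01],0],
    [1,[0,0,0.01],0],
    [1,[0,0,0.01],0],
    [1,[0,0,0],0],
    [1,[0,0,0],0]
  ]
}}

```text
clock: 13.2
tcp_pos: [0.4695, -0.051, 0.0571]
ee_rot: [0.0, 0.061, 0.998, -0.0]
wrist_force: [0.2, -0.4, 0.3]
grip_width: 0.006
finger_force: 0.0
```

Call:
{"name": "arm_command", "arguments": {
  "steps": [
    [1,[0,0,0.01],0],
    [1,[0,0,0.01],0],
    [1,[0,0,0.01],0],
    [1,[0,0,0.01],0],
    [1,[0,0,0.01],0],
    [1,[0,0,0.01],0],
    [1,[0,0,0],0],
    [1,[0,0,0],0]
  ]
}}

```text
clock: 14.0
tcp_pos: [0.4695, -0.0509, 0.0555]
ee_rot: [-0.0, 0.061, 0.998, -0.0]
wrist_force: [0.1, 0.4, 0.2]
grip_width: 0.002
finger_force: 0.0
```

Call:
{"name": "arm_command", "arguments": {
  "steps": [
    [1,[0,0,0.01],0],
    [1,[0,0,0.01],0],
    [1,[0,0,0.01],0],
    [1,[0,0,0.01],0],
    [1,[0,0,0.01],0],
    [1,[0,0,0.01],0],
    [1,[0,0,0],0],
    [1,[0,0,0],0]
  ]
}}

```text
clock: 14.8
tcp_pos: [0.4695, -0.0509, 0.0541]
ee_rot: [-0.0, 0.061, 0.998, -0.0]
wrist_force: [0.3, 0.6, -0.2]
grip_width: 0.0
finger_force: 0.0
```

Call:
{"name": "arm_command", "arguments": {
  "steps": [
    [1,[0,0,0.01],0],
    [1,[0,0,0.01],0],
    [1,[0,0,0.01],0],
    [1,[0,0,0.01],0],
    [1,[0,0,0.01],0],
    [1,[0,0,0.01],0],
    [1,[0,0,0],0],
    [1,[0,0,0],0]
  ]
}}

```text
clock: 15.6
tcp_pos: [0.4695, -0.051, 0.0526]
ee_rot: [0.0, 0.061, 0.998, -0.0]
wrist_force: [-0.9, 0.1, 0.9]
grip_width: -0.0
finger_force: 0.0
```

Call:
{"name": "arm_command", "arguments": {
  "steps": [
    [1,[0,0,0.01],0],
    [1,[0,0,0.01],0],
    [1,[0,0,0.01],0],
    [1,[0,0,0.01],0],
    [1,[0,0,0],0],
    [1,[0,0,0],0],
    [1,[0,0,0],0],
    [1,[0,0,0],0]
  ]
}}

```text
clock: 16.4
tcp_pos: [0.4695, -0.051, 0.0516]
ee_rot: [0.0, 0.061, 0.998, -0.0]
wrist_force: [-1.0, 0.1, 1.5]
grip_width: 0.003
finger_force: 0.0
```

Call:
{"name": "arm_command", "arguments": {
  "steps": [
    [1,[0,0,0.01],0],
    [1,[0,0,0.01],0],
    [1,[0,0,0.01],0],
    [1,[0,0,0.01],0],
    [1,[0,0,0],0],
    [1,[0,0,0],0],
    [1,[0,0,0],0],
    [1,[0,0,0],0]
  ]
}}

```text
clock: 17.2
tcp_pos: [0.4695, -0.0509, 0.0506]
ee_rot: [-0.0, 0.061, 0.998, -0.0]
wrist_force: [-0.1, 0.0, -0.5]
grip_width: -0.0
finger_force: 0.1
```

Call:
{"name": "arm_command", "arguments": {
  "steps": [
    [1,[0,0,0.01],0],
    [1,[0,0,0.01],0],
    [1,[0,0,0.01],0],
    [1,[0,0,0.01],0],
    [1,[0,0,0.01],0],
    [1,[0,0,0],0],
    [1,[0,0,0],0],
    [1,[0,0,0],0]
  ]
}}

```text
clock: 18.0
tcp_pos: [0.4696, -0.051, 0.0495]
ee_rot: [0.0, 0.061, 0.998, -0.0]
wrist_force: [0.8, -0.9, 4.6]
grip_width: 0.002
finger_force: 2.4
```

Contact at 4.6 N. About 1.1 mm more brings it to 10 N.

Call:
{"name": "arm_command", "arguments": {
  "steps": [
    [1,[0,0,0.01],0],
    [1,[0,0,0.01],0],
    [1,[0,0,0.01],0],
    [1,[0,0,0.01],0],
    [1,[0,0,0],0],
    [1,[0,0,0],0],
    [1,[0,0,0],0],
    [1,[0,0,0],0]
  ]
}}

```text
clock: 18.8
tcp_pos: [0.4698, -0.051, 0.0488]
ee_rot: [0.0, 0.061, 0.998, -0.0]
wrist_force: [0.3, -0.4, 8.8]
grip_width: 0.001
finger_force: 4.0
```

Call:
{"name": "arm_command", "arguments": {
  "steps": [
    [1,[0,0,0.01],0],
    [1,[0,0,0],0],
    [1,[0,0,0],0],
    [1,[0,0,0],0],
    [1,[0,0,0],0],
    [1,[0,0,0],0],
    [1,[0,0,0],0],
    [1,[0,0,0],0]
  ]
}}

```text
clock: 19.6
tcp_pos: [0.4698, -0.051, 0.0486]
ee_rot: [0.0, 0.061, 0.998, -0.0]
wrist_force: [-0.1, 0.0, 8.7]
grip_width: 0.001
finger_force: 4.3
```

Call:
{"name": "arm_command", "arguments": {
  "steps": [
    [1,[0,0,0],0],
    [1,[0,0,0],0],
    [1,[0,0,0],0],
    [1,[0,0,0],0],
    [1,[0,0,0],0],
    [1,[0,0,0],0],
    [1,[0,0,0],0],
    [1,[0,0,0],0]
  ]
}}

```text
clock: 20.4
tcp_pos: [0.4699, -0.051, 0.0486]
ee_rot: [0.0, 0.061, 0.998, -0.0]
wrist_force: [-1.0, 1.4, 9.2]
grip_width: 0.001
finger_force: 4.3
```

Call:
{"name": "arm_command", "arguments": {
  "steps": [
    [1,[0,0,0.01],0],
    [1,[0,0,0],0],
    [1,[0,0,0],0],
    [1,[0,0,0],0],
    [1,[0,0,0],0],
    [1,[0,0,0],0],
    [1,[0,0,0],0],
    [1,[0,0,0],0]
  ]
}}

```text
clock: 21.2
tcp_pos: [0.4699, -0.051, 0.0484]
ee_rot: [0.0, 0.061, 0.998, -0.0]
wrist_force: [-0.6, 0.0, 9.9]
grip_width: 0.002
finger_force: 4.7
```

Call:
{"name": "arm_command", "arguments": {
  "steps": [
    [1,[0,0,0],0],
    [1,[0,0,0],0],
    [1,[0,0,0],0],
    [1,[0,0,0],0],
    [1,[0,0,0],0],
    [1,[0,0,0],0],
    [1,[0,0,0],0],
    [1,[0,0,0],0]
  ]
}}

```text
clock: 22.0
tcp_pos: [0.4699, -0.051, 0.0484]
ee_rot: [0.001, 0.061, 0.998, -0.0]
wrist_force: [-0.5, -0.2, 10.0]
grip_width: -0.0
finger_force: 4.7
```

10 N steady for about 1.6 s. Now I let go straight up and take a last look before handing in.

Call:
{"name": "arm_command", "arguments": {
  "steps": [
    [1,[0,0,-0.1],0],
    [1,[0,0,-0.3],0],
    [1,[0,0,-0.6],0],
    [1,[0,0,-0.8],0],
    [1,[0,0,-0.8],0],
    [1,[0,0,-0.8],0],
    [1,[0,0,-0.6],0],
    [1,[0,0,-0.3],0]
  ]
}}

```text
clock: 22.8
tcp_pos: [0.4698, -0.051, 0.1572]
ee_rot: [0.001, 0.061, 0.998, -0.0]
wrist_force: [-0.3, 0.2, 0.3]
grip_width: -0.002
finger_force: 0.0
```

Run:
```python
from h import *
delta((.47,-.05,.15),83)
i=grab("side","pics/s5.png");cv2.imwrite("pics/c6.png",cv2.cvtColor(cv2.resize(i[130:400,220:580],(800,600),interpolation=2),4))
```

```text
tcp [ 0.4698 -0.051   0.1572] yang 82.98 tilt [ 1.8e-03 -3.0e-04 -1.0e+00] d_mm [-0.03  1.03  7.24] turn -0.02 F [-0.33  0.16  0.35] w -0.002 t 22.8
```

View pics/c6.png

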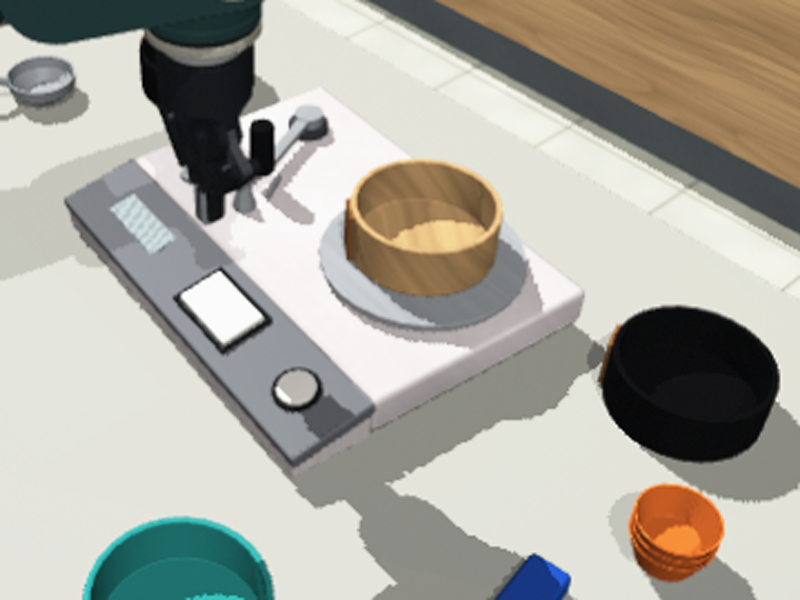

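The lever, knob at crop (262,145), still points at the cone. The bento at (425,225) and the bystanders look unmoved, and the tool hangs free.

```bash
python3 -c "
from bench import *
print(sign_off())"
```

```text
the job is handed in; nothing more can be done
None
```

The lever rests in the cone's notch (−0.5), the wide pad was pressed at about 10 N for 1.6 s (peak reading 10.0 N) and released, the bento and other things look unmoved, and the job is handed in at about 23 s.

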